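Emergency lid release of a bench centrifuge

ROBOT

A 6-joint arm with a two-finger parallel gripper is mounted at the origin on a cart in front of the work surface, level with it; the furniture and walls round the work are solid. World frame = base frame: x ahead of the robot, y to its left, z up, the work surface at z = 0. Lengths are in mm, angles in rad, forces in N, time in s.
With the tool pointing down it reaches from about 350 to 775 mm from the base axis. Payload 7.3 kg.
Tool frame: the origin (TCP) lies between the finger pads; the fingertips stand 22 mm ahead of it and the grasp point (between the pads) lies 3 mm ahead of it (bot.finger_overhang is the z of the fingertips in the tool frame, in mm); z points along the fingers, y is the line along which they close (so a half turn about z gives the same grasp; the last joint's range is limited). The gripper opens to 92 mm and grips with 3 to 60 N. Pads are 19 mm wide; open, the fingers measure 130 mm over their backs; the gripper's body (75 mm by 190 mm) begins 47 mm behind the grasp point.
Start: joints at [1.025, 0.342, 1.524, -0, 1.275, -0.146], TCP at [204.336, 483.624, 225.541] pointing down, gripper open.
Joint ranges: [-2.53, 2.53], [-0.77, 2.02], [0.04, 2.7], [-1, 4.14], [0.28, 2.66], [-3.11, 3.11]. Speed limits (rad/s): [2.57, 2.57, 3.14, 3.14, 3.14, 3.14].

INTERFACE

Orientations are given as a unit quaternion [w, x, y, z].
In Python, from cell import telemetry, snapshot, camera_params, bot, find_in, spot_point gives the robot as it stands.
- The arm moves only by the shell command python3 -m inch 'ROWS' [FORCE]. ROWS is JSON, a list of rows, each a list of 5 numbers: the closure, from 0 (fully open) to 1 (shut), then the shift along the tool's x, y, z in mm, then the turn about the tool's z in rad. In form: [[claw, dx, dy, dz, turn], ...]. A call has 1 to 10 rows; each row shifts and turns the commanded pose from where the row before left it, along the tool's axes as they then stand; what a row does not reach is not made up. A row lasts 1/8 s, in which the tool goes at most 62.5 mm and 10.7 degrees, less where a joint would pass 70% of its speed; a pose out of reach is approached as far as the arm can. A call is refused whole if a number of a shift passes 62.5 or a number of a turn 0.188, either way. A call with a gripper value outside its range is refused whole. The fingers move at their own pace and stop on an object; FORCE is the grip in N (left out, the last holds). Time passes only in rows, so rows that do not move let the fingers close. It gives the time, the measured TCP pose, the force, the opening and the grip force at its end, in the units of the state.
- telemetry.observe(): the state, without advancing time (a new reading comes with each control period).
- snapshot(name): name is "scene" or "top" or "wrist"; returns the picture (420x560x3 uint8, blue, green, red); there is no depth.
- camera_params(name): a dict with "camera_matrix" (3x3 intrinsics, pixels), "view" (4x4, takes a point from world to camera coordinates). Camera axes: x right, y up, looking along -z (the intrinsics and any distortion apply to the point x, -y, -z); pixel columns grow to the right and rows downward; lengths in mm; the calibration is good to about 2 mm. The wrist camera is an equidistant fisheye: a pixel r from the principal point sees the ray r / f radians off the axis. A picture is of the moment at which its call begins: read the wrist's pose just before it. camera_params takes no time and is no camera call; for the wrist camera it gives the pose at the moment of the call.
- bot.job_done(): hands the job in; it is judged then, once.
Trained networks look in the newest picture that a camera, given by its name, has taken for a name from the list of things; names that differ only in an ending like _2 or _b are one class to them, and where a whole thing is asked for, a point or a joint stands for the part that bears it (a point fixed in the world has none). Each returns a list of dicts, best first, with "p" (0 to 1); they miss things now and then, are a little off and sometimes report something else, mostly with a low value. They report only what shows in the picture. A call takes as long as a camera call. They do not tell look-alikes from the thing itself.
- find_in(camera, thing): "xy" ([column, row] in pixels, amid what is visible of it).
- spot_point(camera, thing): "xy" ([column, row] in pixels: a listed point, or the origin of a listed thing).
The state is a dict: "t": time; "joint_positions": joint angles; "qd": joint speeds; "joint_efforts": joint torques, N m; "ee_pos": TCP position; "orientation": TCP orientation; "force": force on the tool from outside, world axes, zero at the start; "moment": the same for the moment, N m; "gripper_width": finger opening in mm; "finger_force": force on a finger pad.
Only numpy, scipy, OpenCV 4.12 (cv2) and the standard library are available. Lean on these libraries where they do the work, as an engineer would, in place of code of your own. Each camera call takes 0.05 s, during which the arm holds its last target. There are 200 camera calls.

TASK

The small centrifuge has no power and its lid is locked. Take the flat release key out of its stand and push its blade straight down through the slot in the front deck to press the hidden latch tab, so that the lid springs ajar. Put the key back in its stand, fully home, and swing the lid all the way back so that it stays open; leave the tin and the bottle standing where they are.

Things in the scene. Friction and masses are not known exactly. Their poses are not given: they have to be found in the camera images.
- centrifuge: white bench centrifuge, 230 (x) x 170 (y) x 95 mm high, fixed to the worktop; origin at the centre of its underside, -x is its front (dial and dead display), z up. The front 90 mm of its top is a flat deck with the slot; behind it lies the flat grey lid, closed at the start.
- slot (a point): centre of the slot's mouth, on the top of the front deck 95 mm above the worktop, 70 mm in front of the centrifuge's origin; axes as the centrifuge. The slot is 20 mm long along x and 11 mm wide along y, through a deck 8 mm thick, into a hollow. The latch tab lies hidden 40 mm below the deck's top, right under the slot; pressing it needs about 3 N at first and 5 N at the end.
- release_tab (a joint): turn of the hidden latch tab about its pivot, which lies behind the slot: 0 at rest, 0.33 rad at its stop. Sprung back to 0. Under the slot it sinks about 10 mm for 0.25 rad. The lid comes free at about 0.2 rad (a key tip 48 to 50 mm below the deck's top); the stop comes at 52 to 53 mm.
- lid (a joint): lid angle about its rear hinge: 0 closed and locked, 1.57 upright, 1.85 at its stop, leaning back. Set free, it rises by itself within about 3 s to about 1 rad and stays there; a light push (1 to 3 N) on its front lip, following the arc, takes it further and it stays where it is left.
- lid_hinge (a point): middle of the lid's hinge line, 85 mm behind the centrifuge's origin and 95 mm up; axes as the centrifuge, the hinge line runs along y. The lid is a flat slab 110 mm from hinge to front edge, 140 mm wide along y, 12 mm thick, its front edge rounded into a lip 14 mm thick; a small catch tongue hangs 25 mm below the middle of its front edge.
- lid_edge (a point): middle of the lid's front edge, half-way through its thickness; moves with the lid.
- key_grip (a point): centre of the release key's handle. The key is 145 mm long and stands upright in its stand: a white handle 36 (x) x 14 (y) x 65 mm high, under it a steel collar 40 x 28 x 5 mm, under that a flat steel blade 14 (x) x 5 (y) x 75 mm long. Axes x along the blade's width, y through its thickness, z up from tip to handle. About 0.1 kg.
- key_tip (a point): middle of the blade's lower end, 112.5 mm below key_grip; axes as the key.
- key_collar (a point): middle of the underside of the key's collar, 75 mm above key_tip; axes as the key.
- stand_mouth (a point): centre of the pocket's mouth on top of the aluminium key stand, fixed to the worktop: a block 60 (x) x 50 (y) mm, 82 mm high, on a foot plate 90 x 76 x 8 mm. The pocket is 22 mm along x and 13 mm along y, open to the worktop, its mouth chamfered 3 mm; z up. With the key home its collar rests on the block's top.
- tin_mid (a point): half-way up the axis of a round tin, 68 mm across, 133 mm high, standing loose on the worktop; the stand and the tin change sides from start to start.
- bottle_mid (a point): half-way up the axis of a small square bottle with cap, 54 mm wide, 138 mm high, standing loose behind to the right.
Things that resemble listed ones, but are neither listed nor needed, are in the scene too. What is shaped like the part that bears bottle_mid but red or turquoise is not meant.

How it is judged:
By the outcome, as a careful person would: the job done as asked, in the order asked, and still so for the second after the job is handed in, with the robot touching nothing.
It also fails if it takes over 72 s, if anything falls off the work surface, if the arm or the gripper's body presses on something with over 40 N, if the wrist force passes 120 N, or if a joint passes its speed limit or range.

## Working session

There is one attempt and no reset: what is moved stays moved. The work goes in short steps, Python scripts to look and compute and a shell command to move; the robot and the scene stay as the last step left them, time stands still between calls to the robot, and variables do not carry over. Pictures are saved under pics/ and viewed, at most 10 in all, crops included, and the job is handed in when it is done.

```bash
mkdir -p pics; ls
cat > h.py <<'E'
import numpy as np, cv2
from cell import telemetry, snapshot, camera_params, bot, find_in, spot_point
def ray(cam,xy,P=None):
    P=P or camera_params(cam); K=np.array(P["camera_matrix"]);V=np.array(P["view"])
    u=(xy[0]-K[0,2])/K[0,0]; v=(xy[1]-K[1,2])/K[1,1]
    if cam=="wrist":
        r=np.hypot(u,v); s=np.sin(r)/r if r>1e-9 else 1; d=np.array([u*s,-v*s,-np.cos(r)])
    else: d=np.array([u,-v,-1.])
    R=V[:3,:3]; o=-R.T@V[:3,3]; return o,R.T@d/np.linalg.norm(d)
def atz(cam,xy,z,P=None):
    o,d=ray(cam,xy,P); return o+d*(z-o[2])/d[2]
def tri(rs):
    A=np.zeros((3,3));b=np.zeros(3)
    for o,d in rs:
        M=np.eye(3)-np.outer(d,d);A+=M;b+=M@o
    return np.linalg.solve(A,b)
def proj(cam,p,P=None):
    P=P or camera_params(cam); K=np.array(P["camera_matrix"]);V=np.array(P["view"])
    c=V[:3,:3]@p+V[:3,3]; x,y,z=c[0],-c[1],-c[2]
    if cam=="wrist":
        h=np.hypot(x,y); t=np.arctan2(h,z); x,y,z=x/h*t,y/h*t,1
    return np.array([K[0,0]*x/z+K[0,2],K[1,1]*y/z+K[1,2]])
E
cat > a.py <<'E'
from h import *
np.set_printoptions(precision=1,suppress=True)
for c in("scene","top"):
    im=snapshot(c);cv2.imwrite(f"pics/{c}0.png",im)
    print(c,camera_params(c))
    for t in "centrifuge slot lid_hinge lid_edge key_grip key_collar stand_mouth tin_mid bottle_mid".split():
        print(t,[(np.round(r["xy"]),round(r["p"],2)) for r in spot_point(c,t)[:4]])
E
python3 a.py
```

```text
pics
scene {'camera_matrix': array([[471.2,   0. , 275.4],
       [  0. , 471.2, 211.1],
       [  0. ,   0. ,   1. ]]), 'view': array([[   0.7,   -0.7,    0. , -386.6],
       [   0.5,    0.5,    0.7, -359.6],
       [  -0.5,   -0.5,    0.7, -992.9],
       [   0. ,    0. ,    0. ,    1. ]])}
centrifuge [(array([287., 237.]), 0.82)]
slot [(array([270., 224.]), 0.85)]
lid_hinge [(array([313., 197.]), 0.57), (array([183., 166.]), 0.36)]
lid_edge [(array([281., 214.]), 0.69)]
key_grip [(array([181., 155.]), 0.6)]
key_collar [(array([182., 166.]), 0.59)]
stand_mouth [(array([182., 172.]), 0.66)]
tin_mid [(array([361., 305.]), 0.71)]
bottle_mid [(array([292., 306.]), 0.95), (array([392., 245.]), 0.92)]
top {'camera_matrix': array([[458.8,   0. , 285.9],
       [  0. , 458.8, 209.5],
       [  0. ,   0. ,   1. ]]), 'view': array([[   -0.1,    -1. ,    -0. ,    66.2],
       [    1. ,    -0.1,     0.2,  -540.7],
       [   -0.2,     0. ,     1. , -1249.2],
       [    0. ,     0. ,     0. ,     1. ]])}
centrifuge [(array([288., 202.]), 0.6)]
slot [(array([285., 218.]), 0.7), (array([286., 164.]), 0.2)]
lid_hinge [(array([285., 165.]), 0.8), (array([287., 203.]), 0.34), (array([169., 242.]), 0.15)]
lid_edge [(array([287., 202.]), 0.8)]
key_grip [(array([165., 233.]), 0.58)]
key_collar [(array([163., 240.]), 0.73), (array([285., 166.]), 0.51)]
stand_mouth [(array([168., 239.]), 0.97)]
tin_mid [(array([390., 206.]), 0.68)]
bottle_mid [(array([344., 195.]), 0.76), (array([359., 250.]), 0.61), (array([364., 151.]), 0.57), (array([285., 164.]), 0.18)]
```

Run:
```python
from h import *
np.set_printoptions(precision=1,suppress=True)
a={"slot":([270,224],[285,218]),"hinge":([313,197],[285,165]),"edge":([281,214],[287,202]),"grip":([181,155],[165,233]),"mouth":([182,172],[168,239]),"tin":([361,305],[390,206]),"b1":([292,306],[359,250]),"b2":([392,245],[364,151])}
for k,(s,t) in a.items():
    p=tri([ray("scene",s),ray("top",t)]);print(k,p,proj("scene",p)-s,proj("top",p)-t)
print("slot@95",atz("scene",[270,224],95),atz("top",[285,218],95),"hinge",atz("top",[285,165],95),"mouth@82",atz("scene",[182,172],82),atz("top",[168,239],82))
a=cv2.imread("pics/scene0.png");b=cv2.imread("pics/top0.png")
cv2.imwrite("pics/m.png",cv2.resize(np.vstack([a[60:410],b[40:360]]),None,fx=.89,fy=.89))
```

```text
slot [519.1  -8.9  82.7] [-1.4  0.4] [ 0.5 -1.2]
hinge [666.5 -28.4  86.6] [ 0.6 -0.2] [-0.2  0.5]
edge [555.4 -18.1 100.4] [ 0.4 -0.1] [-0.1  0.3]
grip [513.4 322.8 112.4] [ 1.2 -0.3] [-0.5  1.2]
mouth [510.2 332.4  43.3] [ 0.8 -0.2] [-0.3  0.8]
tin [ 510.5 -308.4   60.5] [ 0.2 -0.1] [-0.1  0.2]
b1 [ 400.6 -199.3   59. ] [-0.4  0.1] [ 0.1 -0.3]
b2 [ 681.3 -263.7   78.3] [-1.2  0.4] [ 0.5 -0.9]
slot@95 [515.3 -17.9  95. ] [513.3  -6.6  95. ] hinge [665.1 -28.9  95. ] mouth@82 [486.5 296.7  82. ] [504.8 322.   82. ]
```

View pics/m.png

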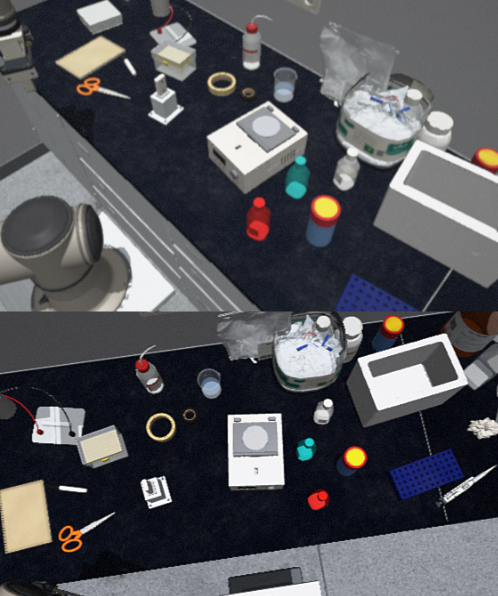

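The montage shows the stand with the upright white key at scene full-image (182,172) / top (168,239); the centrifuge slot is at top (285,218). Candidates for the key: the upright handle in the stand, and a loose white pen at top ≈(80,240). I choose the stand's key. For the bottle, the clear/white one at top (364,151) is meant; turquoise (344,195) and red (359,250) are not.

```bash
cat > rel.py <<'E'
from h import *
from scipy.spatial.transform import Rotation as Ro
np.set_printoptions(precision=1,suppress=True)
def pose():
    s=telemetry.observe();q=s["orientation"];return s,np.array(s["ee_pos"]),Ro.from_quat([q[1],q[2],q[3],q[0]])
def to(target):
    s,p,R=pose(); return R.inv().apply(np.array(target)-p)
def info():
    s,p,R=pose(); M=R.as_matrix(); print("t %.2f"%s["t"],p,"x",np.round(M[:,0],3),"y",np.round(M[:,1],3),"z",np.round(M[:,2],3),"w",s["gripper_width"],"F",np.array(s["force"]),"q6",round(s["joint_positions"][5],2))
E
python3 - <<'E'
from rel import *
info();print(to([500,322,300]))
c=cv2.imread("pics/scene0.png")[110:220,120:250];cv2.imwrite("pics/c1.png",cv2.resize(c,None,fx=5,fy=5,interpolation=2))
E
```

```text
t 1.00 [204.3 483.6 225.6] x [-0.9  0.4 -0. ] y [0.4 0.9 0. ] z [ 0.  0. -1.] w 91.40345338441027 F [-0.5 -0.2 -0.5] q6 -0.15
[-335.3  -33.8  -74.4]
```

View pics/c1.png

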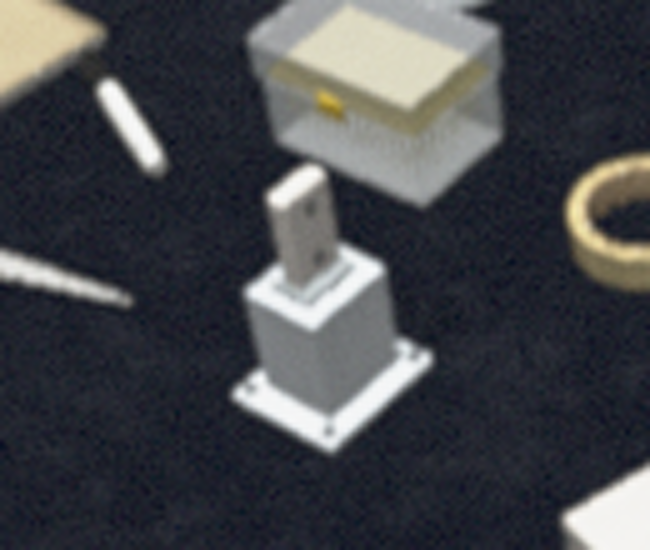

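The crop confirms the key upright, home in its stand (handle top near scene (180,144)), distinct from the loose pen at (146,136).

```bash
python3 -m inch '[[0,0,0,-50,0],[0,-48,-5,-6,0],[0,-48,-5,-4,0],[0,-48,-5,-4,0],[0,-48,-5,-4,0],[0,-48,-5,-4,0],[0,-48,-5,-2,0],[0,-47,-4,0,0],[0,0,0,0,0],[0,0,0,0,0]]'
python3 - <<'E'
from rel import *
info();P=camera_params("wrist");im=snapshot("wrist");cv2.imwrite("pics/w1.png",im)
for t,z in (("key_grip",119.5),("key_collar",82),("stand_mouth",82)):
    r=spot_point("wrist",t);print(t,[(np.round(x["xy"]),round(x["p"],2),atz("wrist",x["xy"],z,P)) for x in r[:3]])
E
```

```text
t: 2.25
ee_pos: [499.3, 322.0, 299.3]
orientation: [-0.0, 0.199, 0.98, -0.0]
force: [0.5, 0.0, -1.0]
gripper_width: 92.0
finger_force: 0.0
t 2.25 [499.3 322.  299.3] x [-0.9  0.4  0. ] y [ 0.4  0.9 -0. ] z [-0.  0. -1.] w 92.04233560843919 F [ 0.5  0.  -1. ] q6 -0.73
key_grip [(array([276., 198.]), 0.79, array([504.7, 318. , 119.5]))]
key_collar [(array([274., 187.]), 0.73, array([500.3, 317.5,  82. ]))]
stand_mouth [(array([277., 188.]), 0.83, array([502.5, 320. ,  82. ]))]
```

View pics/w1.png

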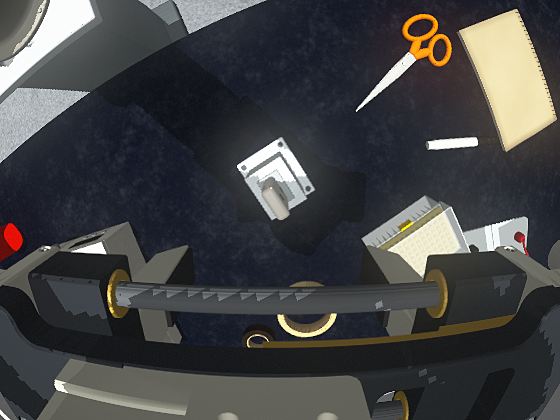

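Run:
```python
import cv2
c=cv2.imread("pics/w1.png")[130:225,225:325];cv2.imwrite("pics/c2.png",cv2.resize(c,None,fx=6,fy=6,interpolation=cv2.INTER_CUBIC))
```

```text
(no output)
```

View pics/c2.png

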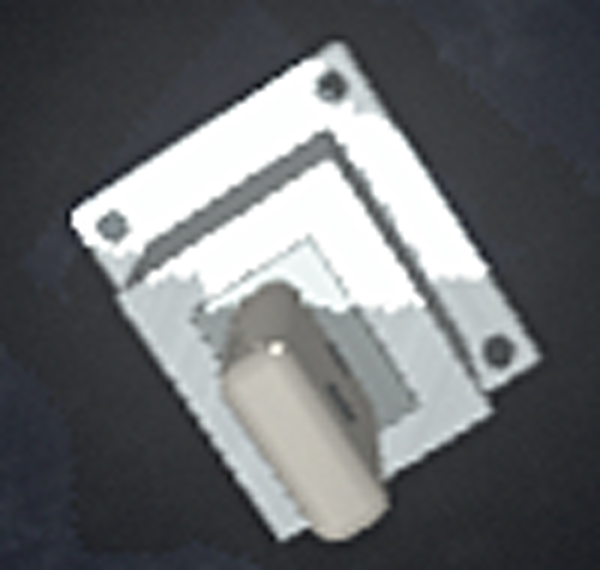

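The stand is seen from above: block-top corners in the full frame near (280,157), (245,178), (307,198), (272,220); handle top centre near (276,203).

Run:
```python
from rel import *
info()
f=lambda x,y,z:atz("wrist",[225+x/6-.4,130+y/6-.4],z)
A,B,C=f(70,215,8),f(335,42,8),f(540,355,8)
print("foot",A,B,C,np.linalg.norm(A-B),np.linalg.norm(B-C),"mid",(A+C)/2,np.degrees(np.arctan2(*(C-B)[1::-1])))
for z in (82,90):
    D=[f(*p,z) for p in((330,160),(118,290),(280,540),(490,408))]
    print("block",z,np.linalg.norm(D[0]-D[1]),np.linalg.norm(D[0]-D[3]),np.mean(D,0),np.degrees(np.arctan2(*(D[3]-D[0])[1::-1])),np.degrees(np.arctan2(*(D[2]-D[1])[1::-1])),np.degrees(np.arctan2(*(D[1]-D[0])[1::-1])))
D=[f(*p,152) for p in((228,380),(275,345),(388,495),(335,540))]
print("handle",np.linalg.norm(D[0]-D[1]),np.linalg.norm(D[1]-D[2]),np.mean(D,0),np.degrees(np.arctan2(*(D[2]-D[1])[1::-1])))
s,p,R=pose();M=R.as_matrix();print("toolx ang",np.degrees(np.arctan2(M[1,0],M[0,0])),s["joint_positions"])
```

```text
t 2.45 [498.8 322.7 299.9] x [-0.9  0.4 -0. ] y [0.4 0.9 0. ] z [ 0.  0. -1.] w 91.91245373853434 F [0.7 0.2 0. ] q6 -0.73
foot [465.5 274.8   8. ] [452.6 347.2   8. ] [539.3 363.5   8. ] 73.5117646778 88.1451320193125 mid [502.4 319.2   8. ] 10.658358324529738
block 82 48.693539804181675 58.73918166984082 [502.4 319.   82. ] 10.01499806136242 8.683328976552053 -81.35303918912295
block 90 47.656640730228744 57.48836681178903 [500.8 319.7  90. ] 10.01499806136242 8.683328976552072 -81.35303918912291
handle 9.517090730512464 31.017097301053088 [502.4 319.7 152. ] 13.352183078101822
toolx ang 157.1834841510927 [ 0.4  0.4  1.2  0.   1.5 -0.7]
```

```bash
python3 -m inch '[[0,0,0,15,-0.143],[0,0,0,25,-0.143],[0,0,0,25,-0.143],[0,0,0,25,-0.143],[0,-3,-4,10,0],[0,0,0,0,0]]'
python3 - <<'E'
from rel import *
info();P=camera_params("wrist");im=snapshot("wrist");cv2.imwrite("pics/w2.png",im)
for t,z in (("key_grip",119.5),("stand_mouth",82)):
    r=spot_point("wrist",t);print(t,[(np.round(x["xy"]),round(x["p"],2),atz("wrist",x["xy"],z,P)) for x in r[:3]])
s,p,R=pose();M=R.as_matrix();print("toolx ang",np.degrees(np.arctan2(M[1,0],M[0,0])),to([502.4,319.3,122]))
E
```

```text
t: 3.2
ee_pos: [503.3, 318.5, 199.5]
orientation: [-0.0, -0.085, 0.996, -0.0]
force: [-0.7, -0.4, 0.1]
gripper_width: 92.2
finger_force: 0.0
t 3.20 [503.3 318.5 199.5] x [-1.  -0.2  0. ] y [-0.2  1.  -0. ] z [-0. -0. -1.] w 92.16256553186095 F [-0.7 -0.4  0.1] q6 -1.3
key_grip [(array([276., 221.]), 0.84, array([504.2, 318.1, 119.5]))]
stand_mouth []
toolx ang -170.20613845642941 [ 1.5  0.6 78.8]
```

View pics/w2.png

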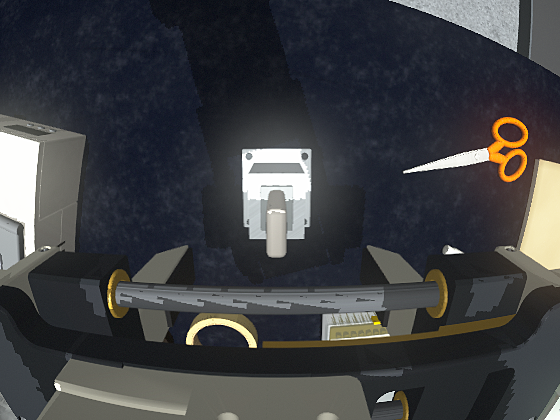

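The stand is square with the tool and the handle (276,240) lies midway between the fingers. Descending and gripping.

```bash
python3 -m inch '[[0,0,0,26,0],[0,0,0,26,0],[0,0,0,25,0],[0,0,0,0,0],[0.7,0,0,0,0],[0.7,0,0,0,0],[1,0,0,0,0],[1,0,0,0,0],[1,0,0,0,0],[1,0,0,0,0]]' 30
python3 -m inch '[[1,0,0,0,0],[1,0,0,0,0],[1,0,0,0,0],[1,0,0,0,0]]'
```

```text
t: 4.6
ee_pos: [503.3, 318.5, 122.5]
orientation: [-0.0, -0.086, 0.996, 0.0]
force: [0.0, -0.1, -0.1]
gripper_width: 36.5
finger_force: 0.0
t: 5.1
ee_pos: [503.3, 318.5, 122.5]
orientation: [0.0, -0.086, 0.996, 0.0]
force: [1.0, -0.5, 0.6]
gripper_width: 13.8
finger_force: 30.0
```

```bash
python3 -m inch '[[1,0,0,-25,0],[1,0,0,-40,0],[1,0,0,-50,0],[1,0,-10,-40,0],[1,0,-40,-22,0],[1,0,-50,0,0],[1,0,-50,0,0],[1,0,-50,0,0],[1,0,-50,0,0],[1,0,-50,0,0]]'
python3 -m inch '[[1,0,-33,0,0],[1,0,0,0,0],[1,0,0,0,0]]'
cat > slot.py <<'E'
from rel import *
import sys
info();P=camera_params("wrist");im=snapshot("wrist");cv2.imwrite(f"pics/{sys.argv[1]}.png",im)
for t,z in (("slot",95),("lid_hinge",95),("lid_edge",101),("centrifuge",0),("key_tip",telemetry.observe()["ee_pos"][2]-115.5)):
    r=spot_point("wrist",t);print(t,[(np.round(x["xy"]),round(x["p"],2),atz("wrist",x["xy"],z,P)) for x in r[:3]])
E
python3 slot.py w3
```

```text
t: 6.35
ee_pos: [554.7, 21.3, 299.5]
orientation: [-0.0, -0.086, 0.996, 0.0]
force: [0.8, -0.7, -0.5]
gripper_width: 13.9
finger_force: 30.0
t: 6.72
ee_pos: [560.2, -9.1, 299.4]
orientation: [-0.0, -0.086, 0.996, 0.0]
force: [0.5, 0.1, -0.1]
gripper_width: 13.4
finger_force: 30.0
t 6.72 [560.2  -9.1 299.4] x [-1.  -0.2  0. ] y [-0.2  1.   0. ] z [-0.  0. -1.] w 13.437672163976135 F [ 0.5  0.1 -0.1] q6 -1.9
slot [(array([280., 141.]), 0.74, array([508.4, -14.9,  95. ]))]
lid_hinge [(array([245., 262.]), 0.82, array([660. , -31.8,  95. ]))]
lid_edge [(array([267., 181.]), 0.72, array([554.3, -21.5, 101. ]))]
centrifuge [(array([267., 182.]), 0.97, array([575.8, -21.1,   0. ])), (array([278., 238.]), 0.33, array([656.3,  10.1,   0. ]))]
key_tip [(array([278., 208.]), 0.81, array([560.5,  -8.3, 184. ]))]
```

View pics/w3.png

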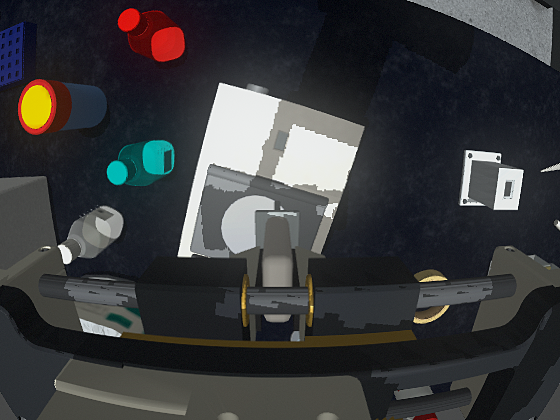

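The slot shows at (280,141), the front top corners at (219,83) and (365,127); the key is held straight, tip at (278,208).

Run:
```python
from rel import *
a=atz("wrist",[219,83],95);b=atz("wrist",[365,127],95);d=b-a
print(a,b,np.linalg.norm(d),"yaw",np.degrees(np.arctan2(d[1],d[0]))-90, (a+b)/2)
g=cv2.imread("pics/w3.png",0)
y=np.degrees(np.arctan2(d[1],d[0]))-90;u=np.array([np.cos(np.radians(y)),np.sin(np.radians(y))]);print("slot est",((a+b)/2)[:2]+45*u)
```

```text
[454.9 -91.9  95. ] [474.5  77.3  95. ] 170.36315570857758 yaw -6.611265696305381 [464.7  -7.3  95. ]
slot est [509.4 -12.5]
```

```bash
python3 -m inch '[[1,0,0,0,0.1425],[1,0,0,0,0.1425],[1,20,-4,15,0],[1,20,-4,20,0],[1,10,-3,20,0],[1,0,0,14,0],[1,0,0,0,0],[1,0,0,0,0],[1,0,0,0,0]]'
python3 slot.py w4
python3 - <<'E'
import cv2
c=cv2.imread("pics/w4.png")[90:290,180:380];cv2.imwrite("pics/c4.png",cv2.resize(c,None,fx=3,fy=3,interpolation=cv2.INTER_CUBIC))
E
```

```text
t: 8.15
ee_pos: [510.1, -14.9, 231.1]
orientation: [0.001, 0.056, 0.998, -0.0]
force: [0.6, 0.1, -1.0]
gripper_width: 13.6
finger_force: 30.0
t 8.15 [510.1 -14.9 231.1] x [-1.   0.1 -0. ] y [0.1 1.  0. ] z [ 0. -0. -1.] w 13.56032433213009 F [ 0.6  0.1 -1. ] q6 -1.64
slot [(array([278., 198.]), 0.6, array([507.3, -14. ,  95. ]))]
lid_hinge [(array([279., 332.]), 0.62, array([659.2, -29.7,  95. ]))]
lid_edge []
centrifuge [(array([280., 241.]), 0.2, array([586.7, -19.1,   0. ]))]
key_tip [(array([272., 210.]), 0.59, array([511.4, -19.9, 115.5]))]
```

View pics/c4.png

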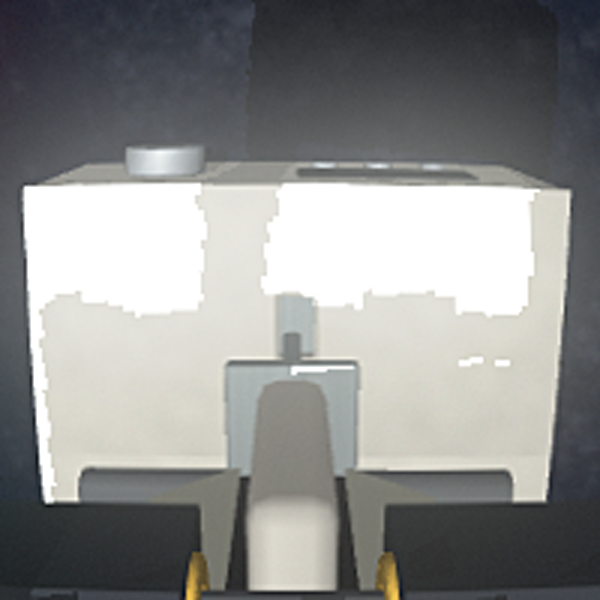

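Crop: slot spans full-frame cols 272–285, rows 188–209 (centre ≈(278.7,198)); blade's front lower edge at ≈(277.2,201).

Run:
```python
from rel import *
s,p,R=pose()
f=lambda x,y,z:atz("wrist",[180+x/3-.3,90+y/3-.3],z)
L=lambda P:R.inv().apply(P-p)
for n,P in dict(fl=f(276,293,95),fr=f(316,293,95),bl=f(276,357,95),br=f(316,357,95),tipf=f(291.5,333,115.6),deckL=f(22,187,95),deckR=f(571,187,95)).items(): print(n,P,"tool",L(P))
M=R.as_matrix();print(np.degrees(np.arctan2(M[1,0],M[0,0])))
```

```text
fl [495.3 -18.2  95. ] tool [ 13.8  -4.9 135.6]
fr [496.7  -6.   95. ] tool [ 13.8   7.4 135.6]
bl [515.6 -20.6  95. ] tool [ -6.7  -5.  135.7]
br [517.1  -8.2  95. ] tool [ -6.7   7.5 135.7]
tipf [503.2 -14.3 115.6] tool [  6.4  -0.1 115. ]
deckL [452.5 -92.1  95. ] tool [ 48.  -83.1 135.6]
deckR [471.7  76.2  95. ] tool [ 47.9  86.2 135.6]
173.5362680024993
```

```bash
python3 -m inch '[[1,4,1.5,0,0],[1,0,0,8,0],[1,0,0,8,0],[1,0,0,5,0],[1,0,0,5,0],[1,0,0,5,0],[1,0,0,0,0]]' 45
```

```text
t: 9.32
ee_pos: [505.5, -12.9, 199.1]
orientation: [-0.0, 0.056, 0.998, 0.0]
force: [-1.1, -0.9, 0.2]
gripper_width: 13.6
finger_force: 45.0
```

```bash
python3 -m inch '[[1,0,0,8,0],[1,0,0,8,0],[1,0,0,8,0],[1,0,0,4,0],[1,0,0,0,0],[1,0,0,0,0]]'
```

```text
t: 10.07
ee_pos: [505.8, -13.0, 171.7]
orientation: [0.0, 0.056, 0.998, -0.0]
force: [0.1, -0.9, -1.0]
gripper_width: 13.5
finger_force: 45.0
```

```bash
python3 -m inch '[[1,0,0,3,0],[1,0,0,3,0],[1,0,0,3,0],[1,0,0,2,0],[1,0,0,0,0],[1,0,0,0,0]]'
python3 - <<'E'
from rel import *
for c in ("scene","top"):
    im=snapshot(c);cv2.imwrite(f"pics/{c}5.png",im)
    d=np.abs(im.astype(int)-cv2.imread(f"pics/{c}0.png")).max(2)
    print(c,[(np.round(r["xy"]),round(r["p"],2)) for r in spot_point(c,"lid_edge")])
E
```

```text
t: 10.82
ee_pos: [505.5, -12.9, 160.4]
orientation: [-0.0, 0.056, 0.998, 0.0]
force: [-0.2, 0.6, 1.0]
gripper_width: 13.6
finger_force: 45.0
scene [(array([279., 210.]), 0.76)]
top []
```

```bash
python3 -m inch '[[1,0,0,1,0],[1,0,0,0,0]]';python3 -m inch '[[1,0,0,1,0],[1,0,0,0,0],[1,0,0,0,0]]'
python3 - <<'E'
from rel import *
a=snapshot("scene");cv2.imwrite("pics/scene6.png",a)
c=a[110:270,190:370];cv2.imwrite("pics/c6.png",cv2.resize(c,None,fx=3.5,fy=3.5,interpolation=cv2.INTER_CUBIC))
print([(np.round(r["xy"]),round(r["p"],2)) for r in spot_point("scene","lid_edge")])
E
```

```text
t: 11.28
ee_pos: [505.6, -13.0, 159.6]
orientation: [0.0, 0.056, 0.998, 0.0]
force: [-2.2, 0.3, 2.6]
gripper_width: 13.8
finger_force: 45.0
t: 11.65
ee_pos: [505.7, -12.9, 158.5]
orientation: [0.0, 0.056, 0.998, 0.0]
force: [-1.6, 0.4, 2.6]
gripper_width: 14.2
finger_force: 45.0
[(array([286., 198.]), 0.74)]
```

View pics/c6.png

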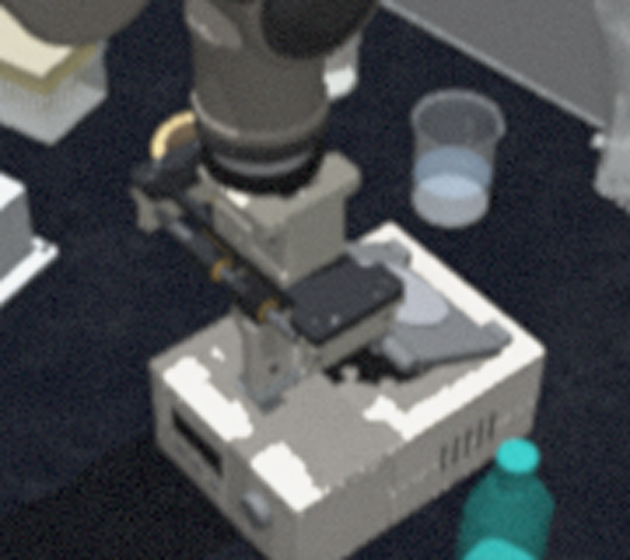

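The lid is lifting (edge at scene (286,198)), so the latch has released. Withdrawing straight up.

```bash
python3 -m inch '[[1,0,0,-6,0],[1,0,0,-10,0],[1,0,0,-15,0],[1,0,0,-15,0],[1,0,0,-15,0],[1,0,0,-25,0],[1,0,0,-40,0],[1,0,0,0,0]]'
python3 - <<'E'
from rel import *
c,s=np.cos(np.radians(189.8)),np.sin(np.radians(189.8))
_,p,_=pose();d=np.array([503.3,318.5,122.5])-p;print(p,d,"after turn: x",d@[c,s,0],"y",d@[-s,c,0])
print(c,s)
E
```

```text
t: 12.75
ee_pos: [507.3, -13.2, 288.0]
orientation: [0.004, 0.056, 0.998, -0.0]
force: [-0.4, -0.3, -2.3]
gripper_width: 14.1
finger_force: 45.0
[507.3 -13.2 288. ] [  -4.   331.7 -165.5] after turn: x -52.563952623979084 y -327.52050703641726
-0.9854078984834901 -0.1702094991660329
```

```bash
python3 -m inch '[[1,0,0,0,-0.1425],[1,0,0,0,-0.1425],[1,-7,46,0,0],[1,-7,46,0,0],[1,-7,46,0,0],[1,-7,46,0,0],[1,-7,46,0,0],[1,-7,46,0,0],[1,-7,46,0,0],[1,-3,5,0,0]]';python3 -m inch '[[1,0,0,0,0],[1,0,0,0,0]]'
python3 - <<'E'
from rel import *
info();print(to([503.3,318.5,122.5]));s,p,R=pose();M=R.as_matrix();print(np.degrees(np.arctan2(M[1,0],M[0,0])))
a=snapshot("scene");print("lid",[(np.round(r["xy"]),round(r["p"],2)) for r in spot_point("scene","lid_edge")])
cv2.imwrite("pics/scene7.png",a)
E
```

```text
t: 14.0
ee_pos: [499.9, 320.7, 283.2]
orientation: [-0.001, -0.088, 0.996, 0.0]
force: [0.5, -0.7, -1.0]
gripper_width: 13.9
finger_force: 45.0
t: 14.25
ee_pos: [501.0, 316.9, 284.4]
orientation: [-0.0, -0.085, 0.996, -0.0]
force: [0.0, -1.3, -1.2]
gripper_width: 13.7
finger_force: 45.0
t 14.25 [501.  316.9 284.4] x [-1.  -0.2  0. ] y [-0.2  1.  -0. ] z [-0. -0. -1.] w 13.726615023802509 F [ 0.  -1.3 -1.2] q6 -1.31
[ -2.6   1.3 161.9]
-170.212292119774
lid []
```

```bash
python3 -m inch '[[1,-2.5,1.2,20,0],[1,0,0,30,0],[1,0,0,12,0],[1,0,0,0,0],[1,0,0,0,0]]'
python3 - <<'E'
from rel import *
info();print(to([503.3,318.5,122.5]))
im=snapshot("wrist");cv2.imwrite("pics/w8.png",im)
for t,z in(("stand_mouth",82),("key_tip",pose()[1][2]-115.5)):print(t,[(x["xy"],round(x["p"],2),atz("wrist",x["xy"],z)) for x in spot_point("wrist",t)])
a=np.hstack([im[100:260,200:360],cv2.imread("pics/scene7.png")[110:270,220:380]])
cv2.imwrite("pics/c8.png",cv2.resize(a,None,fx=2.5,fy=2.5,interpolation=cv2.INTER_CUBIC))
E
```

```text
t: 14.98
ee_pos: [503.7, 319.8, 223.8]
orientation: [0.001, -0.086, 0.996, 0.0]
force: [-0.0, 0.1, -1.4]
gripper_width: 13.9
finger_force: 45.0
t 14.97 [503.7 319.8 223.8] x [-1.  -0.2 -0. ] y [-0.2  1.   0. ] z [ 0.  0. -1.] w 13.892236648825904 F [-0.   0.1 -1.4] q6 -1.31
[  0.9  -1.3 101.3]
stand_mouth [([277.1, 199.6], 0.55, array([503.3, 320.2,  82. ]))]
key_tip [([274.8, 207.3], 0.89, array([503.7, 318.2, 108.4]))]
```

View pics/c8.png

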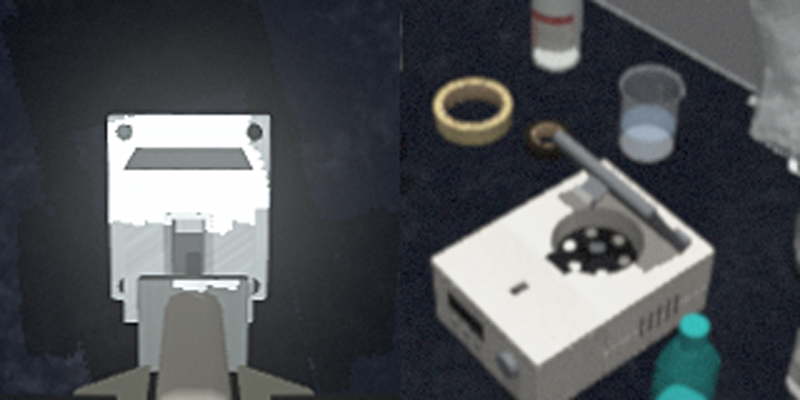

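Left: blade tip over the pocket, about 1 mm to the right of centre; right: the lid stands ajar at about 1 rad. Inserting.

```bash
python3 -m inch '[[1,0.5,-1.3,10,0],[1,0,0,8,0],[1,0,0,8,0],[1,0,0,10,0],[1,0,0,0,0]]'; python3 -c "
from rel import *
print(to([503.3,318.5,122.5]))"
```

```text
t: 15.75
ee_pos: [502.3, 318.1, 185.3]
orientation: [-0.001, -0.086, 0.996, -0.0]
force: [0.1, 0.5, -1.0]
gripper_width: 13.8
finger_force: 45.0
[-1.2  0.2 62.8]
```

```bash
python3 -m inch '[[1,-0.5,0,14,0],[1,0,0,15,0],[1,0,0,15,0],[1,0,0,10,0],[1,0,0,5,0],[1,0,0,2,0],[1,0,0,0,0],[1,0,0,0,0]]'
```

```text
t: 16.75
ee_pos: [503.6, 318.6, 126.0]
orientation: [0.0, -0.086, 0.996, 0.0]
force: [0.2, -0.3, -1.2]
gripper_width: 13.9
finger_force: 45.0
```

```bash
python3 -m inch '[[1,0,0,2,0],[1,0,0,1.5,0],[1,0,0,0,0],[1,0,0,0,0]]'; python3 -m inch '[[1,0,0,1,0],[1,0,0,0,0],[1,0,0,0,0]]'
```

```text
t: 17.25
ee_pos: [503.5, 318.5, 122.4]
orientation: [0.0, -0.086, 0.996, 0.0]
force: [-0.2, -1.1, 3.8]
gripper_width: 13.7
finger_force: 45.0
t: 17.62
ee_pos: [503.7, 318.6, 122.4]
orientation: [0.001, -0.086, 0.996, 0.0]
force: [-2.2, -0.8, 10.2]
gripper_width: 13.9
finger_force: 45.0
```

```bash
python3 -m inch '[[0,0,0,-0.5,0],[0,0,0,0,0],[0,0,0,0,0],[0,0,0,0,0],[0,0,0,0,0],[0,0,0,-20,0],[0,0,0,-40,0],[0,0,0,-50,0],[0,0,0,-60,0],[0,0,0,0,0]]'
python3 - <<'E'
from rel import *
info()
im=snapshot("wrist");cv2.imwrite("pics/w9.png",im)
for t,z in(("stand_mouth",82),("key_collar",82),("key_grip",119.5)):print(t,[(x["xy"],round(x["p"],2),atz("wrist",x["xy"],z)) for x in spot_point("wrist",t)])
im=snapshot("scene");cv2.imwrite("pics/scene9.png",im)
print([(x["xy"],round(x["p"],2)) for x in spot_point("scene","lid_edge")])
E
```

```text
t: 18.88
ee_pos: [505.1, 319.4, 297.2]
orientation: [0.005, -0.086, 0.996, 0.002]
force: [0.8, 0.1, -1.4]
gripper_width: 92.0
finger_force: 0.0
t 18.88 [505.1 319.4 297.2] x [-1.  -0.2 -0. ] y [-0.2  1.   0. ] z [ 0.  0. -1.] w 92.00017801995503 F [ 0.8  0.1 -1.4] q6 -1.31
stand_mouth [([276.2, 178.8], 0.69, array([495.7, 316.4,  82. ]))]
key_collar [([274.9, 178.3], 0.63, array([494.2, 314.4,  82. ]))]
key_grip [([277.0, 189.1], 0.93, array([497.8, 317.4, 119.5]))]
[([301.6, 174.7], 0.81)]
```

```bash
python3 -m inch '[[0.35,0,0,0,0.1425],[0.35,0,0,0,0.1425],[0.35,-11,-41,0,0],[0.35,-11,-41,0,0],[0.35,-11,-41,0,0],[0.35,-11,-41,0,0],[0.35,-11,-41,0,0],[0.35,-11,-41,0,0],[0.35,-11,-41,0,0],[0.35,-10,-42,0,0]]'; python3 -m inch '[[0.35,0,0,0,0],[0.35,0,0,0,0]]'
python3 - <<'E'
from rel import *
info();u=np.array([.9934,-.115,0]);h=np.array([660.7,-31.1,95])
print("to start",to(h-110*u+[0,0,105]))
a=cv2.imread("pics/scene9.png")
# lid angle from scene edge pixel: intersect with the mid plane
o,d=ray("scene",[301.6,174.7]);n=np.array([.115,.9934,0]);p=o+d*((h-o)@n)/(d@n);r=p-h;print("edge",p,r@u,r[2],np.arctan2(r[2],-(r@u)),np.hypot(r@u,r[2]))
im=snapshot("scene");cv2.imwrite("pics/sceneA.png",im)
E
```

```text
t: 20.42
ee_pos: [552.5, -19.6, 290.4]
orientation: [-0.001, 0.056, 0.998, 0.0]
force: [0.4, 0.1, 0.3]
gripper_width: 59.7
finger_force: 0.0
t: 20.68
ee_pos: [552.5, -17.9, 290.8]
orientation: [-0.001, 0.057, 0.998, 0.0]
force: [-0.5, -0.2, 1.0]
gripper_width: 59.7
finger_force: 0.0
t 20.68 [552.5 -17.9 290.8] x [-1.   0.1  0. ] y [0.1 1.  0. ] z [-0.  0. -1.] w 59.669141316624554 F [-0.5 -0.2  1. ] q6 -1.63
to start [ 0.8 -0.7 90.8]
edge [615.5 -25.9 199.4] -45.455429151977405 104.37967318860944 1.160081256001251 113.8477589342511
```

```bash
python3 -m inch '[[0.35,0,0,30,0],[0.35,0,0,35,0],[0.35,0,0,25,0],[0.35,-15,0,0,0],[0.35,-15,0,0,0],[0.35,-8,0,0,0],[0.35,-6,0,0,0],[0.35,-6,0,0,0],[0.35,-6,0,0,0],[0.35,-6,0,0,0]]'; python3 -m inch '[[0.35,-6,0,0,0],[0.35,-6,0,0,0],[0.35,-6,0,0,0],[0.35,-6,0,0,0],[0.35,-6,0,0,0],[0.35,0,0,0,0]]';python3 - <<'E'
from rel import *
info()
im=snapshot("scene");cv2.imwrite("pics/sceneB.png",im)
print([(x["xy"],round(x["p"],2)) for x in spot_point("scene","lid_edge")])
E
```

```text
t: 21.98
ee_pos: [614.7, -25.3, 201.6]
orientation: [0.0, 0.056, 0.998, 0.0]
force: [-0.4, 0.1, 0.4]
gripper_width: 59.9
finger_force: 0.0
t: 22.72
ee_pos: [644.5, -28.7, 201.3]
orientation: [-0.0, 0.056, 0.998, 0.0]
force: [-0.1, -0.6, -0.4]
gripper_width: 59.9
finger_force: 0.0
t 22.73 [644.5 -28.7 201.3] x [-1.   0.1  0. ] y [0.1 1.  0. ] z [-0.  0. -1.] w 59.907219155300346 F [-0.1 -0.6 -0.4] q6 -1.62
[([302.1, 176.3], 0.92)]
```

Run:
```python
import cv2
c=cv2.imread("pics/sceneB.png")[90:250,200:390];cv2.imwrite("pics/cB.png",cv2.resize(c,None,fx=3.5,fy=3.5,interpolation=cv2.INTER_CUBIC))
```

```text
(no output)
```

View pics/cB.png

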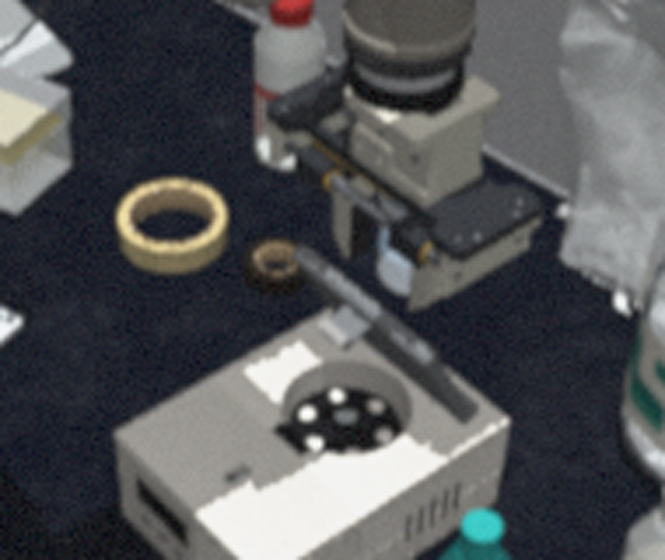

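The gripper is above/behind the lid: the lid is still at about 1 rad, seen edge-on from crop (300,250) to (470,410), and the fingers appear to have passed over its lip. Checking by projection.

Run:
```python
from rel import *
u=np.array([.9934,-.115,0]);v=np.array([.115,.9934,0]);z=np.array([0,0,1.]);h=np.array([660.7,-31.1,95])
p=pose()[1]
cr=lambda q:(proj("scene",q)-[200,90])*3.5
for s in(-40,40):print("fingertip",s,cr(p-22*z+s*v))
print("hinge L,R",cr(h+70*v),cr(h-70*v))
for th in(.8,.9,1.0,1.1,1.2):
    e=h+110*(-np.cos(th)*u+np.sin(th)*z)+6*(np.sin(th)*u+np.cos(th)*z)
    print(th,"edge L,R",cr(e+70*v),cr(e-70*v),e[2],"tongue",cr(e-19*(np.sin(th)*u+np.cos(th)*z)))
```

```text
fingertip -40 [423.5 330.2]
fingertip 40 [347.2 268.6]
hinge L,R [334.3 320.4] [461.  426.5]
0.8 edge L,R [260.6 281.6] [393.1 394.1] 178.0894102550305 tongue [309.1 358.4]
0.9 edge L,R [270.1 269.2] [403.5 381.1] 184.89561986864717 tongue [317.6 345.2]
1.0 edge L,R [280.4 257.4] [414.4 368.6] 190.80362216407744 tongue [327.  332.2]
1.1 edge L,R [291.2 246.3] [425.9 356.7] 195.75438633531135 tongue [337.2 319.6]
1.2 edge L,R [302.4 236. ] [437.7 345.5] 199.6984459832549 tongue [348.  307.6]
```

```bash
python3 -m inch '[[0.35,0,0,-25,0],[0.35,0,0,-40,0],[0.35,30,0,0,0],[0.35,45,0,0,0],[0.35,20,0,0,0],[0.35,0,0,0,0],[0.35,0,0,0,0]]';python3 - <<'E'
from rel import *
info();print("overhang",bot.finger_overhang)
u=np.array([.9934,-.115,0]);v=np.array([.115,.9934,0]);h=np.array([660.7,-31.1,95])
rs=[]
for c in("scene","top","wrist"):
    cv2.imwrite(f"pics/{c}C.png",snapshot(c));P=camera_params(c)
    for x in spot_point(c,"lid_edge")[:2]:
        o,d=ray(c,x["xy"],P);p=o+d*((h-o)@v)/(d@v) if c=="scene" else None
        print(c,x["xy"],round(x["p"],2))
        rs.append((c,o,d)) if x["p"]>.3 else 0
for i in range(len(rs)):
    for j in range(i):
        if rs[i][0]!=rs[j][0]:
            p=tri([rs[i][1:],rs[j][1:]])-h;print(rs[j][0],rs[i][0],p@u,p@v,p[2])
E
```

```text
t: 23.7
ee_pos: [550.5, -18.1, 266.7]
orientation: [0.001, 0.056, 0.998, -0.0]
force: [-0.3, -0.3, 0.9]
gripper_width: 59.8
finger_force: 0.0
t 23.70 [550.5 -18.1 266.7] x [-1.   0.1 -0. ] y [0.1 1.  0. ] z [ 0. -0. -1.] w 59.78759736198336 F [-0.3 -0.3  0.9] q6 -1.63
overhang 22.0
scene [302.0, 175.9] 0.68
```

```bash
python3 -m inch '[[0.35,0,0,30,0],[0.35,0,0,35,0],[0.35,0,0,19,0],[0.35,-15,0,0,0],[0.35,-10,0,0,0],[0.35,-6,0,0,0],[0.35,-6,0,0,0],[0.35,-6,0,0,0],[0.35,-6,0,0,0],[0.35,0,0,0,0]]'
cat > le.py <<'E'
from rel import *
u=np.array([.9934,-.115,0]);h=np.array([660.7,-31.1,95]);n=np.array([.115,.9934,0])
info();print("u",(pose()[1]-h)@u)
cv2.imwrite("pics/sc.png",snapshot("scene"))
for x in spot_point("scene","lid_edge"):
    o,d=ray("scene",x["xy"]);p=o+d*((h-o)@n)/(d@n);r=p-h;print(x["xy"],round(x["p"],2),"edge u",r@u,"z",p[2],"th",np.arctan2(r[2],-(r@u)))
E
python3 le.py
```

```text
t: 25.25
ee_pos: [598.8, -23.5, 182.5]
orientation: [0.0, 0.056, 0.998, 0.0]
force: [0.6, 0.3, 0.1]
gripper_width: 59.4
finger_force: 0.0
t 25.25 [598.8 -23.5 182.5] x [-1.   0.1 -0. ] y [0.1 1.  0. ] z [ 0.  0. -1.] w 59.35004202677863 F [0.6 0.3 0.1] q6 -1.63
u -62.401610819656504
[301.7, 174.6] 0.89 edge u -45.14615696382869 z 199.52386561600179 th 1.1630773236582823
```

```bash
python3 -m inch '[[0.35,-5,0,0,0],[0.35,-5,0,0,0],[0.35,-5,0,0,0],[0.35,0,0,0,0]]'; python3 le.py;python3 -m inch '[[0.35,-5,0,0,0],[0.35,-5,0,0,0],[0.35,-5,0,0,0],[0.35,0,0,0,0]]'; python3 le.py
```

```text
t: 25.85
ee_pos: [613.8, -25.2, 182.3]
orientation: [0.0, 0.056, 0.998, 0.0]
force: [-0.5, 0.1, -0.0]
gripper_width: 59.8
finger_force: 0.0
t 25.85 [613.8 -25.2 182.3] x [-1.   0.1 -0. ] y [0.1 1.  0. ] z [ 0.  0. -1.] w 59.789560841755524 F [-0.5  0.1 -0. ] q6 -1.62
u -47.305654694265385
t: 26.45
ee_pos: [628.7, -26.9, 182.3]
orientation: [0.0, 0.056, 0.998, 0.0]
force: [0.3, -0.1, 0.9]
gripper_width: 59.9
finger_force: 0.0
t 26.45 [628.7 -26.9 182.3] x [-1.   0.1 -0. ] y [0.1 1.  0. ] z [ 0.  0. -1.] w 59.8826132939423 F [ 0.3 -0.1  0.9] q6 -1.62
u -32.27930331499759
[311.3, 168.6] 0.56 edge u -14.437934127944205 z 201.10067498613842 th 1.435549355641043
```

```bash
python3 -m inch '[[0.35,-5,0,0,0],[0.35,-5,0,0,0],[0.35,-5,0,0,0],[0.35,-5,0,0,0],[0.35,0,0,0,0]]'; python3 le.py;python3 -m inch '[[0.35,-4,0,0,0],[0.35,-4,0,0,0],[0.35,0,0,0,0]]'; python3 le.py
```

```text
t: 27.18
ee_pos: [648.5, -29.1, 182.3]
orientation: [0.0, 0.056, 0.998, 0.0]
force: [0.0, -0.9, 0.1]
gripper_width: 59.7
finger_force: 0.0
t 27.18 [648.5 -29.1 182.3] x [-1.   0.1 -0. ] y [0.1 1.  0. ] z [ 0.  0. -1.] w 59.71783872579777 F [ 0.  -0.9  0.1] q6 -1.62
u -12.343620560480844
[315.1, 163.3] 0.58 edge u -2.972752082853303 z 211.774857676357 th 1.5453446995136462
t: 27.65
ee_pos: [656.4, -30.0, 182.5]
orientation: [0.0, 0.056, 0.998, 0.0]
force: [-0.1, 0.3, 0.4]
gripper_width: 59.4
finger_force: 0.0
t 27.65 [656.4 -30.  182.5] x [-1.   0.1 -0. ] y [0.1 1.  0. ] z [ 0.  0. -1.] w 59.41815226998954 F [-0.1  0.3  0.4] q6 -1.62
u -4.347655985230176
[318.9, 161.6] 0.76 edge u 9.593939131392062 z 210.1372265733229 th 1.653930401764396
```

Working: 1.65 rad now. Continue gently to the stop.

```bash
python3 -m inch '[[0.35,-4,0,0,0],[0.35,-3,0,0,0],[0.35,0,0,0,0]]'; python3 le.py;python3 -m inch '[[0.35,-2,0,0,0],[0.35,-2,0,0,0],[0.35,0,0,0,0]]'; python3 le.py
```

```text
t: 28.12
ee_pos: [663.3, -30.8, 182.4]
orientation: [0.0, 0.056, 0.998, 0.0]
force: [-0.4, 0.0, -0.6]
gripper_width: 59.7
finger_force: 0.0
t 28.12 [663.3 -30.8 182.4] x [-1.   0.1 -0. ] y [0.1 1.  0. ] z [ 0.  0. -1.] w 59.734171253184634 F [-0.4  0.  -0.6] q6 -1.62
u 2.581848154621804
[322.0, 160.7] 0.83 edge u 20.124630577669922 z 207.10475621372188 th 1.7484207015280617
t: 28.6
ee_pos: [667.2, -31.2, 182.5]
orientation: [0.0, 0.056, 0.998, 0.0]
force: [-0.1, -0.1, 0.0]
gripper_width: 59.6
finger_force: 0.0
t 28.60 [667.2 -31.2 182.5] x [-1.   0.1 -0. ] y [0.1 1.  0. ] z [ 0.  0. -1.] w 59.64294060486495 F [-0.1 -0.1  0. ] q6 -1.62
u 6.449046333076237
[323.2, 160.7] 0.76 edge u 24.360983791674464 z 204.71119469515975 th 1.7892977874276563
```

```bash
python3 -m inch '[[0.35,-1.5,0,0,0],[0.35,-1.5,0,0,0],[0.35,0,0,0,0]]'; python3 le.py;python3 -m inch '[[0.35,-1,0,0,0],[0.35,-1,0,0,0],[0.35,0,0,0,0]]'
```

```text
t: 29.08
ee_pos: [670.1, -31.5, 182.5]
orientation: [0.0, 0.056, 0.998, 0.0]
force: [-0.2, 0.1, -0.1]
gripper_width: 59.6
finger_force: 0.1
t 29.07 [670.1 -31.5 182.5] x [-1.   0.1 -0. ] y [0.1 1.  0. ] z [ 0.  0. -1.] w 59.613277176290566 F [-0.2  0.1 -0.1] q6 -1.62
u 9.419865844765818
t: 29.55
ee_pos: [672.1, -31.8, 182.5]
orientation: [0.0, 0.056, 0.998, 0.0]
force: [0.9, 0.2, -0.4]
gripper_width: 60.2
finger_force: 0.1
```

```bash
python3 -m inch '[[0.35,-1,0,0,0],[0.35,-1,0,0,0],[0.35,0,0,0,0]]'; python3 le.py;python3 -m inch '[[0.35,-1,0,0,0],[0.35,-1,0,0,0],[0.35,0,0,0,0]]'; python3 le.py
```

```text
t: 29.92
ee_pos: [674.1, -32.0, 182.5]
orientation: [0.0, 0.056, 0.998, 0.0]
force: [-0.4, 0.4, -0.6]
gripper_width: 59.5
finger_force: 0.1
t 29.93 [674.1 -32.  182.5] x [-1.   0.1 -0. ] y [0.1 1.  0. ] z [ 0.  0. -1.] w 59.502430607956796 F [-0.4  0.4 -0.6] q6 -1.62
u 13.375956389097748
[326.8, 158.1] 0.97 edge u 36.19994317390949 z 206.55266963147074 th 1.8845848631309146
t: 30.4
ee_pos: [676.1, -32.2, 182.5]
orientation: [0.0, 0.056, 0.998, 0.0]
force: [0.1, -0.6, -0.1]
gripper_width: 59.6
finger_force: 0.1
t 30.40 [676.1 -32.2 182.5] x [-1.   0.1 -0. ] y [0.1 1.  0. ] z [ 0.  0. -1.] w 59.62135079889072 F [ 0.1 -0.6 -0.1] q6 -1.62
u 15.38122058907798
[323.6, 162.3] 0.65 edge u 26.36974432965305 z 198.3176637990448 th 1.8206910442939788
```

```bash
python3 -m inch '[[0.35,-1,0,0,0],[0.35,-1,0,0,0],[0.35,0,0,0,0]]'; python3 -m inch '[[0.35,-1,0,0,0],[0.35,0,0,0,0]]'; python3 le.py
```

```text
t: 30.88
ee_pos: [677.7, -32.4, 182.4]
orientation: [-0.0, 0.056, 0.998, 0.0]
force: [-2.0, -0.2, 0.5]
gripper_width: 59.8
finger_force: 1.0
t: 31.12
ee_pos: [678.0, -32.4, 182.3]
orientation: [-0.001, 0.056, 0.998, 0.0]
force: [-4.7, 0.3, 2.1]
gripper_width: 59.6
finger_force: 2.8
t 31.12 [678.  -32.4 182.3] x [-1.   0.1  0. ] y [0.1 1.  0. ] z [-0.  0. -1.] w 59.59934476647117 F [-4.7  0.3  2.1] q6 -1.62
u 17.359221539096275
[327.4, 157.7] 0.78 edge u 38.193619686509045 z 206.74456381887182 th 1.9001420425982845
```

Stop reached (force rises). Back off horizontally, lift, then verify everything.

```bash
python3 -m inch '[[0.35,10,0,0,0],[0.35,30,0,0,0],[0.35,40,0,0,0],[0.35,40,0,-20,0],[0.35,30,0,-50,0],[0.35,0,0,-50,0],[0.35,0,0,0,0],[0.35,0,0,0,0],[0.35,0,0,0,0]]'; python3 le.py
python3 - <<'E'
from rel import *
P={"scene":None,"top":None}
for c in("scene","top"):
    im=snapshot(c);cv2.imwrite(f"pics/{c}E.png",im)
    for t in("key_grip","key_collar","stand_mouth","tin_mid","bottle_mid"):
        print(c,t,[(np.round(r["xy"]),round(r["p"],2)) for r in spot_point(c,t)[:3]])
# pixel shift of stand patch and bottle/tin patches vs start, scene camera
a=cv2.imread("pics/scene0.png",0);b=cv2.imread("pics/sceneE.png",0)
for n,(x,y,w,hh) in dict(key=(170,140,24,28),tin=(342,275,40,60),bottle=(376,225,30,45)).items():
    m=cv2.matchTemplate(b[y-10:y+hh+10,x-10:x+w+10],a[y:y+hh,x:x+w],cv2.TM_CCOEFF_NORMED);_,v,_,l=cv2.minMaxLoc(m);print(n,v,l[0]-10,l[1]-10)
E
```

```text
t: 32.35
ee_pos: [529.4, -15.6, 301.0]
orientation: [-0.001, 0.056, 0.998, 0.0]
force: [-0.0, -0.2, -0.5]
gripper_width: 59.8
finger_force: 0.0
t 32.35 [529.4 -15.6 301. ] x [-1.   0.1  0. ] y [0.1 1.  0. ] z [-0.  0. -1.] w 59.82334212348384 F [-0.  -0.2 -0.5] q6 -1.63
u -132.19842514034733
[326.9, 161.0] 0.93 edge u 37.71013492094008 z 196.17744755508238 th 1.927560319007309
[388.7, 247.4] 0.48 edge u 446.3586165929184 z -487.82793546841776 th -2.224364332015992
scene key_grip [(array([179., 157.]), 0.62)]
scene key_collar [(array([184., 165.]), 0.8)]
scene stand_mouth [(array([182., 169.]), 0.9)]
scene tin_mid [(array([360., 306.]), 0.61)]
scene bottle_mid [(array([291., 305.]), 0.77), (array([391., 245.]), 0.72), (array([333., 256.]), 0.7)]
top key_grip [(array([165., 236.]), 0.61)]
top key_collar [(array([164., 238.]), 0.51)]
top stand_mouth [(array([168., 239.]), 0.81)]
top tin_mid [(array([394., 207.]), 0.98)]
top bottle_mid [(array([358., 249.]), 0.77), (array([342., 193.]), 0.69), (array([362., 150.]), 0.62)]
key 0.9969491362571716 0 0
tin 0.9983140230178833 0 0
bottle 0.9987624883651733 0 0
```

The lid is at its stop, the key is home (zero pixel shift), and the tin and bottle haven't moved.

```bash
python3 -c "
from cell import bot
print(bot.job_done())"
```

```text
the job is handed in; nothing more can be done
None
```

The job is handed in at about 33 s: the latch was pressed with the key, the key is back fully home in its stand, the lid is swung back to its stop and staying there, and the tin and bottle are unmoved; my first push at the lid passed over its lip, so I repeated it lower.

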